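# Plug the whey filler and lock both cam arms

## Task

The filling coupler on the steel filler box behind the cheese counter has been left open. Stand the loose grooved plug in it, nose down, and press it firmly down against its springy seal until it is home or nearly so, while the arms are still open; then swing both cam arms down together, neither running far ahead of the other, until both hang straight down against the coupler and hold the plug down flush. Do not force the arms or ram the plug, leave the tub, cheese and jar where they stand, and let go of everything at the end.

Things in the scene. Friction and masses are not known exactly. Their poses are not given: they have to be found in the camera images.
- plug_grip (a point): Loose bare-metal plug (about 0.25 kg), 61 mm tall, standing on its nose. On top an upright flat grip bar 40 mm long (its x), 12 mm thick (its y), 22 mm tall. The point is the bar's centre: 11 mm above the top face of the flange, 11 mm below the plug's top, 50 mm above its nose; z up the plug's axis. Home in the coupler at any yaw, this point is 15 mm above mouth.
- mouth (a point): Centre of the open mouth (rim plane) of the upright coupler, fixed on a steel filler box 130 x 130 x 45 mm; 119 mm above the counter. Bore 38 mm in diameter (1 mm clearance round the plug), rim 51 mm across. z up the bore; cam arm cam_l is on its +y side, cam_r on its -y side. Do not press the plug against the coupler with over 80 N.
- cam_l (a joint): Flat steel cam arm, 16 mm wide, 6 mm thick, 60 mm long, on the +y side. Its level pivot pin is 23 mm from the bore axis, 9 mm below the mouth plane. Angle in rad: 0 = straight out level, grows as the end swings down, 1.57 = hanging down, outer face 32 mm from the bore axis; stop at 1.62. Starts at 0 to 0.2, stays where left. Needs up to about 15 N near the pin; never push it with over 35 N.
- cam_r (a joint): The same arm on the -y side of mouth, mirrored: 0 = straight out level, 1.57 = hanging down. Neither arm may be past 1.2 while the other is still short of 0.5.
- cam_l_end (a point): Point on the top (when closed: outer) face of the +y cam arm, 50 mm from its pivot pin along the bar, mid-width; x runs along the bar away from the pin, z out of the face.
- cam_r_end (a point): The same point on the -y cam arm.
- tub_mid (a point): Bystander: white lidded tub, 84 mm in diameter, 71 mm tall; the point is at its centre. Leave it alone.
- cheese_mid (a point): Bystander: small round cheese, 112 mm in diameter, 44 mm tall; the point is at its centre. Leave it alone.
- jar_mid (a point): Bystander: amber glass jar with steel lid, 72 mm in diameter, 95 mm tall; the point is at its centre. Leave it alone.
- plug_nose (a point): Centre of the plug's flat nose (underside). From it up: stem 36 mm in diameter (tapered to 26 mm over the lowest 6 mm), a groove all round with a sloping lower side from 15 to 31 mm, and a round flange 48 mm in diameter, 4 mm thick, its underside 35 mm above the nose.
- bore (a point): 27 mm down the bore: the sprung rubber seal at rest. The plug's nose rests on it with the flange 8 mm above the rim. Pushing it on takes about 7 N, then 1.5 N more per mm, about 19 N when the flange meets the rim. Let go, a plug pushed home rises to 1 to 2.5 mm above the rim; from there the cams can draw it down. A plug not pressed in jams the arms at about 0.5 rad.

How it is judged:
On the way:
1. the plug is pressed down in the coupler, its flange within 3.5 mm of the rim, while both arms are still open (under 0.45 rad) (z of plug_grip in the frame of mouth below 0.0185 m and horizontal distance between plug_grip and mouth below 0.004 m and angle between plug_grip's own z axis and vertical below 0.1 rad and value of joint each of cam_l, cam_r below 0.45 rad), for 0.2 s.
At the end, for the whole second after the job is handed in: Both cam arms hang down (past 1.45 rad) and the plug stands upright in the coupler (within 3 mm of its axis, tilted under 0.06 rad), its flange within 1.5 mm of the rim, at rest and released (value of joint each of cam_l, cam_r above 1.45 rad and z of plug_grip in the frame of mouth between 0.0125 and 0.0165 m and horizontal distance between plug_grip and mouth below 0.003 m and angle between plug_grip's own z axis and vertical below 0.06 rad and linear speed of plug below 0.02 m/s); the robot touches nothing.
It fails at once if one cam arm is past 1.2 rad while the other is still short of 0.5 rad ((value of joint cam_l above 1.2 rad and value of joint cam_r below 0.5 rad) or (value of joint cam_r above 1.2 rad and value of joint cam_l below 0.5 rad)).
It fails at once if a cam arm is pushed with more than 35 N (contact force between any of the fingers, the arm and cam_l above 35 N or contact force between any of the fingers, the arm and cam_r above 35 N).
It fails at once if the plug is pressed against the coupler with more than 80 N (contact force between plug and coupler above 80 N).
It fails at once if the tub, cheese or jar is moved by more than 20 mm (distance of any of tub_mid, cheese_mid, jar_mid from where it was at the start of the episode above 0.02 m).
It also fails if it takes over 69 s, if anything falls off the work surface, if the arm or the gripper's body presses on something with over 40 N, if the wrist force passes 120 N, or if a joint passes its speed limit or range.

## Robot

A 6-joint arm with a two-finger parallel gripper is mounted at the origin on the work surface. World frame = base frame: x ahead of the robot, y to its left, z up, the work surface at z = 0. Lengths are in m, angles in rad, forces in N, time in s.
With the tool pointing down it reaches from about 0.375 to 0.975 m from the base axis. Payload 3.8 kg.
Tool frame: the origin (TCP) lies midway between the tips of the shut fingers; the grasp point (between the pads) lies 19 mm behind it; z points along the fingers, y is the line along which they close (so a half turn about z gives the same grasp; the last joint's range is limited). The gripper opens to 85 mm and grips with 20 to 120 N. Pads are 22 mm wide; open, the fingers measure 114 mm over their backs; the gripper's body (76 mm by 85 mm) begins 54 mm behind the grasp point. The pads swing forward as they close: fully open they stand 13 mm farther back than shut.
Start: joints at [-0.037, 0.264, 1.604, -0, 1.274, -0.037], TCP at [0.675, -0, 0.231] pointing down, gripper open.
Joint ranges: [-2.63, 2.63], [-0.94, 2.18], [0.31, 2.57], [-1.31, 4.45], [0, 2.66], [-2.55, 2.55]. Speed limits (rad/s): [2.57, 2.57, 3.14, 3.14, 3.14, 3.14].

## Interface

Orientations are given as a rotation vector (axis times angle).
In Python, from workcell import bot, imaging gives the robot as it stands.
- The arm moves only by the tool step_arm, never from a script. Its argument "series" is a list of rows, each an object of numbers: "grip": the closure, from -1 (fully open) to 1 (shut); "x", "y", "z": the shift along the tool's x, y, z normalised to -1 to 1, where 1 is 500 mm; "ax", "ay", "az": the turn, a rotation vector about the tool's x, y, z normalised to -1 to 1, where 1 is 30 degrees. A call has 1 to 12 rows; each row is the pose to reach, as a shift and turn from the pose commanded when the call began, along the tool's axes at that moment; what a row does not reach only later rows make up. A row lasts 1/10 s, in which the tool goes at most 50 mm and 8.59 degrees, less where a joint would pass 70% of its speed; a pose out of reach is approached as far as the arm can. A call with a number of a shift or a turn outside -1 to 1 is refused whole. A call with a gripper value outside its range is refused whole. The fingers move at their own pace and stop on an object; "force" is the grip in N (left out, the last holds). Time passes only in rows, so rows that repeat a pose let the fingers close. It gives the time, the measured TCP pose, the force, the opening and the grip force at its end, in the units of the state.
- bot.read_state(): the state, without advancing time (a new reading comes with each control period).
- imaging.read_camera(name): name is "scene" or "side" or "wrist"; returns a dict with "img" (384x512x3 uint8, red, green, blue), "fx", "fy", "cx", "cy" (pixels), "R" (3x3) and "t" (3): a world point X has camera coordinates R X + t. Camera axes: x right, y down, z forward; pixel columns grow to the right and rows downward; lengths in m; the calibration is good to about 2 mm. A picture is of the moment at which its call begins. There is no depth.
- bot.finish_job(): hands the job in; it is judged then, once.
The state is a dict: "time": time; "q": joint angles; "joint_vel": joint speeds; "joint_torque": joint torques, N m; "tool_pos": TCP position; "tcp_rot": TCP orientation; "wrist_force": force on the tool from outside, world axes, zero at the start; "torque": the same for the moment, N m; "width": opening from 0.0 (shut) to 1.0 (fully open); "grip_force": force on a finger pad.
Only numpy, scipy, OpenCV 4.12 (cv2) and the standard library are available. Lean on these libraries where they do the work, as an engineer would, in place of code of your own. Each camera call takes 0.05 s, during which the arm holds its last target. There are 200 camera calls.

## Working session

There is one attempt and no reset: what is moved stays moved. The work goes in short steps, Python scripts to look and compute and a tool call to move; the robot and the scene stay as the last step left them, time stands still between calls to the robot, and variables do not carry over. Pictures are saved under pics/ and viewed, at most 11 in all, crops included, and the job is handed in when it is done.

Besides the shell and the picture viewer there is one more tool, called after "Call:" by a JSON object that holds its "op" and its "data", one argument or row to a line. step_arm: Moves the arm, as the interface text tells. Scaled input: -1 to 1 covers 500 mm each way for a shift and 30 degrees each way for a turn. Its arguments: {"type":"object","properties":{"series":{"type":"array","items":{"type":"object","properties":{"grip":{"type":"number"},"x":{"type":"number","minimum":-1,"maximum":1},"y":{"type":"number","minimum":-1,"maximum":1},"z":{"type":"number","minimum":-1,"maximum":1},"ax":{"type":"number","minimum":-1,"maximum":1},"ay":{"type":"number","minimum":-1,"maximum":1},"az":{"type":"number","minimum":-1,"maximum":1}}}},"force":{"type":"number"}},"required":["series"]}

```bash
mkdir -p pics; ls; python3 - <<'E'
from workcell import bot, imaging
import cv2,numpy as np
print(bot.read_state())
ims=[]
for n in("scene","side"):
    c=imaging.read_camera(n); print(n,c["fx"],c["fy"],c["cx"],c["cy"],np.round(c["R"],4).tolist(),np.round(c["t"],4).tolist())
    cv2.imwrite(f"pics/{n}0.png",c["img"][:,:,::-1])
    np.save(f"{n}0.npy",c,allow_pickle=True)
E
```

```text
pics
{'time': 0.0, 'q': array([-3.69169255e-02,  2.64723825e-01,  1.60539888e+00, -1.84661119e-05,
        1.27366166e+00, -3.68941051e-02]), 'joint_vel': array([-1.39695004e-03,  1.66176662e-04,  2.31439752e-04, -1.34957282e-04,
       -8.28647643e-05,  1.89277663e-03]), 'joint_torque': array([ 6.10465631e-04, -5.15121067e+01, -3.67308676e+01, -4.07824507e-05,
        1.31324201e-02,  1.46811578e-05]), 'tool_pos': array([6.74269998e-01, 7.54422394e-06, 2.29968331e-01]), 'tcp_rot': array([-2.22033311, -2.22029448,  0.00236201]), 'wrist_force': array([-0.23370902,  0.32025956,  0.12110432]), 'torque': array([ 0.0465223 ,  0.02953344, -0.00342854]), 'grip_force': 0.0, 'width': 1.0014577980811625}
scene 456.926133575861 456.926133575861 258.9021666539349 189.1658415320544 [[0.5087, 0.8609, -0.007], [0.7185, -0.4289, -0.5475], [-0.4744, 0.2735, -0.8368]] [-0.2795, -0.3338, 1.3334]
side 481.93741547334236 481.93741547334236 246.27132353472933 199.26561626292732 [[0.8449, -0.5346, 0.018], [-0.3062, -0.5111, -0.8031], [0.4386, 0.673, -0.5955]] [-0.4669, 0.2434, 0.7987]
```

View pics/scene0.png

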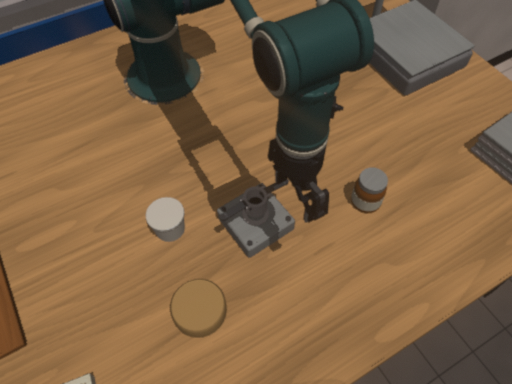

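View pics/side0.png

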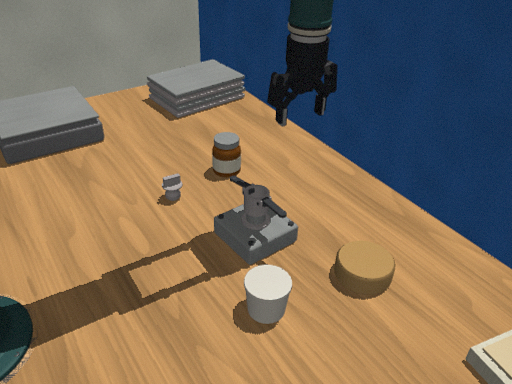

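Scene shows the coupler near (256,197), tub, cheese and jar, with the plug hidden by the arm. Side shows the plug at (172,187) and the mouth near (257,190). I'll take rough rays and an enlarged view next.

```bash
cat > h.py <<'E'
import numpy as np,cv2
from workcell import bot,imaging
from scipy.spatial.transform import Rotation as Ro
def ray(c,p):
    d=c["R"].T@np.array([(p[0]-c["cx"])/c["fx"],(p[1]-c["cy"])/c["fy"],1]); return -c["R"].T@c["t"],d
def plane(c,p,z):
    o,d=ray(c,p); return o+d*(z-o[2])/d[2]
def proj(c,X):
    v=c["R"]@np.asarray(X,float)+c["t"]; return np.array([c["fx"]*v[0]/v[2]+c["cx"],c["fy"]*v[1]/v[2]+c["cy"]])
def tri(c1,p1,c2,p2):
    o1,d1=ray(c1,p1);o2,d2=ray(c2,p2)
    s=np.linalg.lstsq(np.c_[d1,-d2],o2-o1,rcond=None)[0]
    a,b=o1+d1*s[0],o2+d2*s[1]; return (a+b)/2,np.linalg.norm(a-b)
def load(n): return np.load(n,allow_pickle=True).item()
E
python3 - <<'E'
from h import *
a,b=load("scene0.npy"),load("side0.npy")
print(tri(a,(256,196),b,(257,190)),plane(b,(257,190),.119),plane(a,(256,196),.119))
print("plug",plane(b,(172,183),.05))
for n,p,z in(("tub",(165,215),.07),("cheese",(198,303),.044),("jar",(372,178),.095)): print(n,plane(a,p,z))
c1=cv2.resize(a["img"][165:265,205:305],(400,400),interpolation=cv2.INTER_CUBIC)
c2=cv2.resize(b["img"][165:265,210:310],(400,400),interpolation=cv2.INTER_CUBIC)
cv2.imwrite("pics/z0.png",np.hstack([c1,c2])[:,:,::-1])
E
```

```text
(array([ 0.5659996 , -0.01561797,  0.11996814]), np.float64(0.0009248100392291398)) [ 0.56673823 -0.0138949   0.119     ] [ 0.56580355 -0.01573016  0.119     ]
plug [0.47001306 0.18891535 0.05      ]
tub [ 0.47947323 -0.19530112  0.07      ]
cheese [ 0.68316193 -0.21984168  0.044     ]
jar [0.64362893 0.2365105  0.095     ]
```

View pics/z0.png

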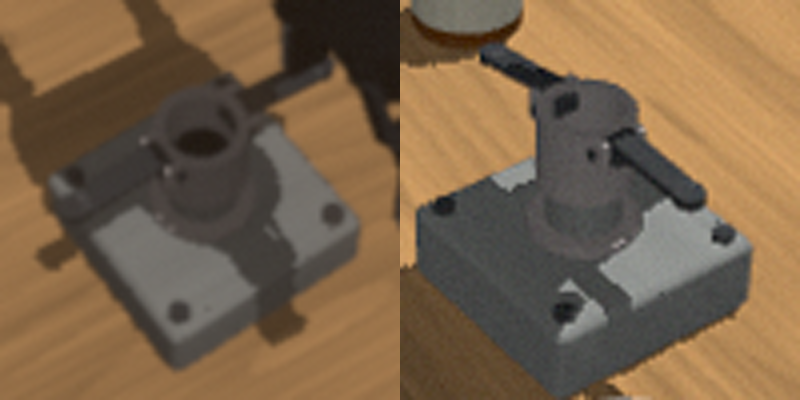

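Crops: in scene the bore centre is about (256,194), with arm ends at about (286,182) and (222,215). In side the rim is about (257,190). Next I'll move over the coupler for a wrist view.

Call:
{"op": "step_arm", "data": {
  "series": [
    {"x": -0.03,"y": -0.2,"z": -0.24,"grip": -1},
    {"x": -0.03,"y": -0.2,"z": -0.24},
    {"x": -0.03,"y": -0.2,"z": -0.24},
    {"x": -0.03,"y": -0.2,"z": -0.24},
    {"x": -0.03,"y": -0.2,"z": -0.24},
    {"x": -0.03,"y": -0.2,"z": -0.24}
  ]
}}

```text
validation failed for argument at $.se...
```

```bash
python3 - <<'E'
from h import *
c=imaging.read_camera("wrist"); np.save("wrist1.npy",c,allow_pickle=True)
s=imaging.read_camera("scene"); np.save("scene1.npy",s,allow_pickle=True)
print(c["fx"],np.round(c["R"],3).tolist(),np.round(-c["R"].T@c["t"],3), bot.read_state()["tool_pos"])
cv2.imwrite("pics/w1.png",c["img"][:,:,::-1])
E
```

```text
342.1841466112725 [[1.0, -0.001, -0.001], [-0.0, -0.945, 0.326], [-0.002, -0.326, -0.945]] [0.674 0.083 0.373] [6.74522452e-01 3.32282730e-05 2.30409265e-01]
```

View pics/w1.png

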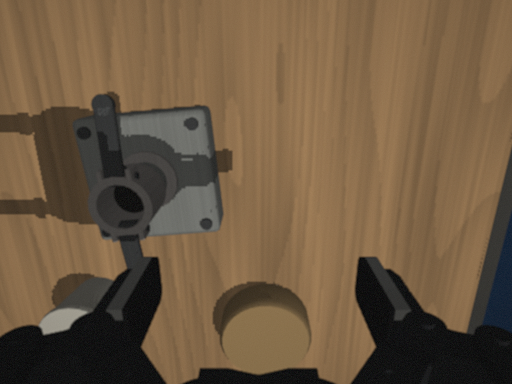

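The wrist view shows the mouth at about (125,203), with cam_l going up to (104,103) and cam_r going down. The move was refused, so I'll retry with every field filled in.

Call:
{"op": "step_arm", "data": {
  "series": [
    {"x": -0.03,"y": -0.2,"z": -0.14,"ax": 0,"ay": 0,"az": 0,"grip": -1},
    {"x": -0.03,"y": -0.2,"z": -0.14,"ax": 0,"ay": 0,"az": 0,"grip": -1},
    {"x": -0.03,"y": -0.2,"z": -0.14,"ax": 0,"ay": 0,"az": 0,"grip": -1},
    {"x": -0.03,"y": -0.2,"z": -0.14,"ax": 0,"ay": 0,"az": 0,"grip": -1},
    {"x": -0.03,"y": -0.2,"z": -0.14,"ax": 0,"ay": 0,"az": 0,"grip": -1}
  ]
}}

```text
time: 0.7
tool_pos: [0.5753, -0.015, 0.3016]
tcp_rot: [2.221, 2.22, 0.002]
wrist_force: [0.1, -0.6, -0.6]
width: 1.003
grip_force: 0.0
```

```bash
python3 - <<'E'
from h import *
c=imaging.read_camera("wrist"); np.save("wrist1.npy",c,allow_pickle=True)
s=imaging.read_camera("scene"); np.save("scene1.npy",s,allow_pickle=True)
print(bot.read_state()["tool_pos"],bot.read_state()["time"])
cv2.imwrite("pics/w2.png",c["img"][:,:,::-1])
E
```

```text
[ 0.57516894 -0.01487641  0.29994162] 0.8
```

View pics/w2.png

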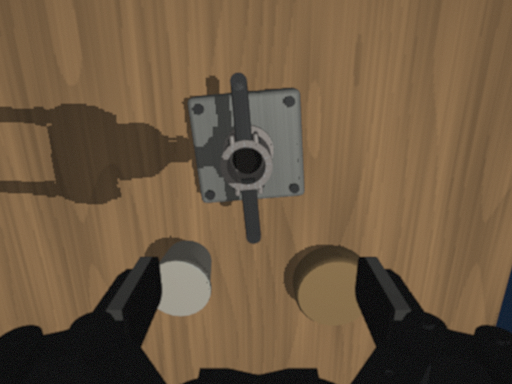

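Wrist view: the bore centre is about (246,162), the arm tips are at about (239,75) and (254,242), and the box is nearly aligned with the image. Next I'll look at the plug.

Call:
{"op": "step_arm", "data": {
  "series": [
    {"x": 0.41,"y": -0.2,"z": 0.1,"ax": 0,"ay": 0,"az": 0,"grip": -1},
    {"x": 0.41,"y": -0.2,"z": 0.1,"ax": 0,"ay": 0,"az": 0,"grip": -1},
    {"x": 0.41,"y": -0.2,"z": 0.1,"ax": 0,"ay": 0,"az": 0,"grip": -1},
    {"x": 0.41,"y": -0.2,"z": 0.1,"ax": 0,"ay": 0,"az": 0,"grip": -1},
    {"x": 0.41,"y": -0.2,"z": 0.1,"ax": 0,"ay": 0,"az": 0,"grip": -1},
    {"x": 0.41,"y": -0.2,"z": 0.1,"ax": 0,"ay": 0,"az": 0,"grip": -1},
    {"x": 0.41,"y": -0.2,"z": 0.1,"ax": 0,"ay": 0,"az": 0,"grip": -1}
  ]
}}

```text
time: 1.5
tool_pos: [0.4747, 0.1906, 0.2498]
tcp_rot: [-2.218, -2.224, 0.004]
wrist_force: [0.9, -0.2, 0.0]
width: 1.002
grip_force: 0.0
```

```bash
python3 - <<'E'
from h import *
c=imaging.read_camera("wrist"); np.save("wrist2.npy",c,allow_pickle=True)
s=imaging.read_camera("scene"); np.save("scene2.npy",s,allow_pickle=True)
sd=imaging.read_camera("side"); np.save("side2.npy",sd,allow_pickle=True)
print(bot.read_state()["tool_pos"],bot.read_state()["time"])
w1=load("wrist1.npy")
def crop(im,x,y,w,h,W=400,H=300): return cv2.resize(im[y:y+h,x:x+w],(W,H),interpolation=cv2.INTER_CUBIC)
p=proj(c,[.47,.189,.05]).astype(int); print(p)
m=proj(s,[.566,-.015,.11]).astype(int); print(m)
b=load("side0.npy")
g=lambda im: np.clip(255*(im/255.)**.6,0,255).astype(np.uint8)
A=crop(w1["img"],206,125,80,60); B=crop(c["img"],p[0]-60,p[1]-45,120,90)
C=crop(s["img"],m[0]-40,m[1]-30,80,60); D=crop(b["img"],217,160,80,60)
cv2.imwrite("pics/m.png",g(np.vstack([np.hstack([A,B]),np.hstack([C,D])]))[:,:,::-1])
E
```

```text
[0.47586978 0.18926644 0.25111926] 1.65
[253 158]
[256 198]
```

View pics/m.png

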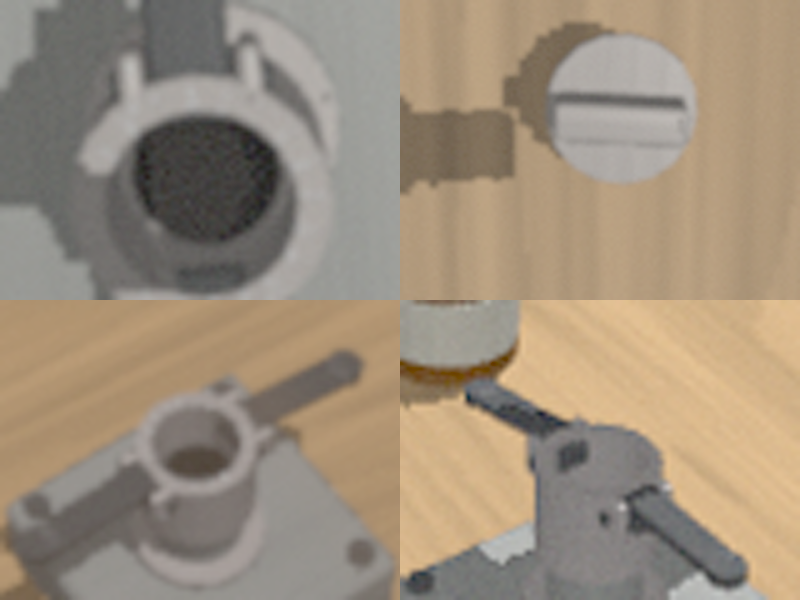

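Montage: the wrist mouth rim (80 px crop) is centred at about (203,200)/5. In the scene crop the rim centre is about (197,139.5)/5. The plug flange centre is about (221,107)/3.33, and the bar lies nearly along world x, about 2° clockwise. Next I'll compute the positions.

```bash
python3 - <<'E'
from h import *
w1,w2,s2,b=load("wrist1.npy"),load("wrist2.npy"),load("scene2.npy"),load("side0.npy")
pw,ps=(246.2,164.6),(255,195.5)
print("mouth",plane(w1,pw,.119),plane(s2,ps,.119),tri(w1,pw,s2,ps))
L=plane(w1,(239,76),.108);R=plane(w1,(254,242),.108)
print("tips",L,R,(L+R)/2,"axis deg",np.degrees(np.arctan2(*(L-R)[[1,0]])))
k=[plane(w1,p,.045)[:2] for p in((190,97),(299,89),(304,193),(202,202))]
print("box c",np.mean(k,0),"edge deg",np.degrees(np.arctan2(*(k[1]-k[0])[[1,0]])),np.degrees(np.arctan2(*(k[2]-k[3])[[1,0]])))
# plug: blob segmentation of grey flange in wrist2
im=w2["img"].astype(int); sub=im[105:205,190:320]
m=((sub.max(2)-sub.min(2)<22)&(sub.sum(2)>330)).astype(np.uint8)
cs=max(cv2.findContours(m,0,2)[0],key=cv2.contourArea); (x,y),ax,an=cv2.fitEllipse(cv2.convexHull(cs)); print("flange",x+190,y+105,ax)
print(plane(w2,(x+190,y+105),.038),plane(w2,(259.1,144.9),.038))
e=[plane(w2,(193+px/3.333,113+py/3.333),z)[:2] for px,py,z in((157,107,.061),(285,112,.061),(157,142,.061),(285,146,.061))]
print("bar",e,np.mean(e,0),np.degrees(np.arctan2(*(e[1]-e[0])[[1,0]])),np.degrees(np.arctan2(*(e[3]-e[2])[[1,0]])))
print(bot.read_state()["q"])
E
```

```text
mouth [ 0.56377226 -0.01824646  0.119     ] [ 0.56365003 -0.01690805  0.119     ] (array([ 0.56411065, -0.0175842 ,  0.12042681]), np.float64(0.0007924696377965447))
tips [0.55774503 0.06418207 0.108     ] [ 0.57087217 -0.10892231  0.108     ] [ 0.5643086  -0.02237012  0.108     ] axis deg 94.33665122472154
box c [ 0.56456751 -0.01754476] edge deg 3.9711436471676254 5.25955941821955
flange 259.0761184692383 145.06279754638672 (43.49422836303711, 44.04572677612305)
[0.47522844 0.20039025 0.038     ] [0.47525307 0.20056337 0.038     ]
bar [array([0.45656316, 0.20510752]), array([0.4942849 , 0.20368253]), array([0.45639835, 0.19455722]), array([0.49450144, 0.19340901])] [0.47543696 0.19918907] -2.1634012908115428 -1.7260408912492535
[ 3.30213348e-01 -5.91874104e-02  1.92152711e+00 -4.72448179e-04
  1.27951116e+00  3.31418110e-01]
```

Call:
{"op": "step_arm", "data": {
  "series": [
    {"x": 0.02,"y": 0,"z": 0,"ax": 0,"ay": 0,"az": -1,"grip": -1},
    {"x": 0.02,"y": 0,"z": 0,"ax": 0,"ay": 0,"az": -1,"grip": -1},
    {"x": 0.02,"y": 0,"z": 0,"ax": 0,"ay": 0,"az": -1,"grip": -1},
    {"x": 0.02,"y": 0,"z": 0,"ax": 0,"ay": 0,"az": -1,"grip": -1}
  ]
}}

```text
time: 2.05
tool_pos: [0.4761, 0.1989, 0.2516]
tcp_rot: [1.567, 2.722, 0.0]
wrist_force: [-0.4, 0.1, 0.4]
width: 0.997
grip_force: 0.0
```

Call:
{"op": "step_arm", "data": {
  "series": [
    {"x": 0,"y": 0,"z": 0,"ax": 0,"ay": 0,"az": -1,"grip": -1},
    {"x": 0,"y": 0,"z": 0,"ax": 0,"ay": 0,"az": -1,"grip": -1},
    {"x": 0,"y": 0,"z": 0,"ax": 0,"ay": 0,"az": -1,"grip": -1},
    {"x": 0,"y": 0,"z": 0,"ax": 0,"ay": 0,"az": -1,"grip": -1}
  ]
}}

```text
time: 2.45
tool_pos: [0.4761, 0.1987, 0.2516]
tcp_rot: [0.81, 3.035, 0.0]
wrist_force: [0.2, -0.3, 0.5]
width: 0.999
grip_force: 0.0
```

Call:
{"op": "step_arm", "data": {
  "series": [
    {"x": 0,"y": 0,"z": 0,"ax": 0,"ay": 0,"az": -0.933,"grip": -1},
    {"x": 0,"y": 0,"z": 0,"ax": 0,"ay": 0,"az": -0.933,"grip": -1},
    {"x": 0,"y": 0,"z": 0,"ax": 0,"ay": 0,"az": -0.933,"grip": -1},
    {"x": 0,"y": 0,"z": 0,"ax": 0,"ay": 0,"az": -0.933,"grip": -1},
    {"x": 0,"y": 0,"z": 0,"ax": 0,"ay": 0,"az": -0.933,"grip": -1}
  ]
}}

```text
time: 2.95
tool_pos: [0.476, 0.1989, 0.2516]
tcp_rot: [0.059, 3.14, 0.0]
wrist_force: [-0.4, -0.1, -0.4]
width: 1.002
grip_force: 0.0
```

```bash
cat > st.py <<'E'
from h import *
import sys
P=np.array(eval(sys.argv[1]))
for i in range(int(sys.argv[3]) if len(sys.argv)>3 else 1):
    s=bot.read_state()
R=Ro.from_rotvec(s["tcp_rot"]); M=R.as_matrix()
print("t",s["time"],"tcp",np.round(s["tool_pos"],4),"tooly yaw",np.degrees(np.arctan2(M[1,1],M[0,1])),"tilt",np.degrees(np.arccos(-M[2,2])),"F",np.round(s["wrist_force"],1),"T",np.round(s["torque"],2),"w",s["width"])
print("shift units to target",np.round(M.T@(P-s["tool_pos"])/.5,4), "q6",s["q"][5])
E
python3 st.py "[.4753,.2003,.041]"
```

```text
t 2.95 tcp [0.476  0.1989 0.2516] tooly yaw 87.85703589567964 tilt 0.03570025256711218 F [-0.4 -0.1 -0.4] T [0.07 0.01 0.01] w 1.0024076314393335
shift units to target [0.0018 0.0028 0.4211] q6 -1.1857222072233726
```

Call:
{"op": "step_arm", "data": {
  "series": [
    {"x": 0.002,"y": 0.003,"z": 0.1,"ax": 0,"ay": 0,"az": 0,"grip": -1},
    {"x": 0.002,"y": 0.003,"z": 0.2,"ax": 0,"ay": 0,"az": 0,"grip": -1},
    {"x": 0.002,"y": 0.003,"z": 0.3,"ax": 0,"ay": 0,"az": 0,"grip": -1},
    {"x": 0.002,"y": 0.003,"z": 0.36,"ax": 0,"ay": 0,"az": 0,"grip": -1},
    {"x": 0.002,"y": 0.003,"z": 0.4,"ax": 0,"ay": 0,"az": 0,"grip": -1},
    {"x": 0.002,"y": 0.003,"z": 0.418,"ax": 0,"ay": 0,"az": 0,"grip": -1},
    {"x": 0.002,"y": 0.003,"z": 0.418,"ax": 0,"ay": 0,"az": 0,"grip": -1},
    {"x": 0.002,"y": 0.003,"z": 0.418,"ax": 0,"ay": 0,"az": 0,"grip": -1}
  ]
}}

```text
time: 3.75
tool_pos: [0.4753, 0.2016, 0.0434]
tcp_rot: [0.057, 3.139, 0.001]
wrist_force: [-0.1, -0.7, 0.8]
width: 0.997
grip_force: 0.0
```

Call:
{"op": "step_arm", "data": {
  "series": [
    {"x": 0,"y": 0,"z": 0,"ax": 0,"ay": 0,"az": 0,"grip": 1},
    {"x": 0,"y": 0,"z": 0,"ax": 0,"ay": 0,"az": 0,"grip": 1},
    {"x": 0,"y": 0,"z": 0,"ax": 0,"ay": 0,"az": 0,"grip": 1},
    {"x": 0,"y": 0,"z": 0,"ax": 0,"ay": 0,"az": 0,"grip": 1},
    {"x": 0,"y": 0,"z": 0,"ax": 0,"ay": 0,"az": 0,"grip": 1},
    {"x": 0,"y": 0,"z": 0,"ax": 0,"ay": 0,"az": 0,"grip": 1},
    {"x": 0,"y": 0,"z": 0,"ax": 0,"ay": 0,"az": 0,"grip": 1},
    {"x": 0,"y": 0,"z": 0,"ax": 0,"ay": 0,"az": 0,"grip": 1},
    {"x": 0,"y": 0,"z": 0,"ax": 0,"ay": 0,"az": 0,"grip": 1},
    {"x": 0,"y": 0,"z": 0,"ax": 0,"ay": 0,"az": 0,"grip": 1}
  ],
  "force": 60
}}

```text
time: 4.75
tool_pos: [0.4742, 0.2017, 0.0426]
tcp_rot: [0.055, 3.141, 0.0]
wrist_force: [-2.3, 0.1, 6.2]
width: 0.125
grip_force: 60.2
```

```bash
python3 st.py "[.564,-.0177,.041]"
```

```text
t 4.75 tcp [0.4742 0.2017 0.0426] tooly yaw 87.99096570077974 tilt 0.014895596286570162 F [-2.3  0.1  6.2] T [0.03 0.26 0.02] w 0.12548827627966497
shift units to target [-0.1949 -0.4322  0.0032] q6 -1.1821090924162727
```

Call:
{"op": "step_arm", "data": {
  "series": [
    {"x": 0,"y": 0,"z": -0.06,"ax": 0,"ay": 0,"az": 0,"grip": 1},
    {"x": 0,"y": 0,"z": -0.15,"ax": 0,"ay": 0,"az": 0,"grip": 1},
    {"x": 0,"y": 0,"z": -0.25,"ax": 0,"ay": 0,"az": 0,"grip": 1},
    {"x": 0,"y": 0,"z": -0.34,"ax": 0,"ay": 0,"az": 0,"grip": 1},
    {"x": -0.04,"y": -0.1,"z": -0.34,"ax": 0,"ay": 0,"az": -0.05,"grip": 1},
    {"x": -0.08,"y": -0.18,"z": -0.34,"ax": 0,"ay": 0,"az": -0.1,"grip": 1},
    {"x": -0.12,"y": -0.26,"z": -0.34,"ax": 0,"ay": 0,"az": -0.15,"grip": 1},
    {"x": -0.16,"y": -0.34,"z": -0.34,"ax": 0,"ay": 0,"az": -0.2,"grip": 1},
    {"x": -0.18,"y": -0.4,"z": -0.34,"ax": 0,"ay": 0,"az": -0.217,"grip": 1},
    {"x": -0.194,"y": -0.434,"z": -0.34,"ax": 0,"ay": 0,"az": -0.217,"grip": 1},
    {"x": -0.194,"y": -0.434,"z": -0.34,"ax": 0,"ay": 0,"az": -0.217,"grip": 1},
    {"x": -0.194,"y": -0.434,"z": -0.34,"ax": 0,"ay": 0,"az": -0.217,"grip": 1}
  ]
}}

```text
time: 5.95
tool_pos: [0.5627, -0.0189, 0.2111]
tcp_rot: [0.121, -3.137, -0.001]
wrist_force: [0.0, 0.4, -2.2]
width: 0.124
grip_force: 59.5
```

```bash
python3 st.py "[.564,-.0177,.2]"; python3 - <<'E'
from h import *
g=lambda im: np.clip(255*(im/255.)**.6,0,255).astype(np.uint8)
t=[]
for n in("scene","side","wrist"):
    c=imaging.read_camera(n); np.save(n+"3.npy",c,allow_pickle=True)
    m=proj(c,[.564,-.018,.16]).astype(int); x0,y0=max(m[0]-40,0),max(m[1]-45,0); print(n,x0,y0)
    if n=="wrist": x0,y0=m[0]-60,m[1]-60; k=cv2.resize(c["img"][y0:y0+120,x0:x0+120],(400,400)); print(x0,y0)
    else: k=cv2.resize(c["img"][y0:y0+120,x0:x0+80],(400,600),interpolation=cv2.INTER_CUBIC)
    t.append(k)
cv2.imwrite("pics/m3.png",g(np.hstack(t[:2]))[:,:,::-1])
E
```

```text
t 5.95 tcp [ 0.5627 -0.0189  0.2111] tooly yaw 94.42446071125126 tilt 0.12524273368094488 F [ 0.   0.4 -2.2] T [-0.01  0.02  0.  ] w 0.12389075805058054
shift units to target [-0.0028  0.0021  0.0221] q6 -1.7262044912446586
scene 214 140
side 217 129
wrist 218 172
198 157
```

View pics/m3.png

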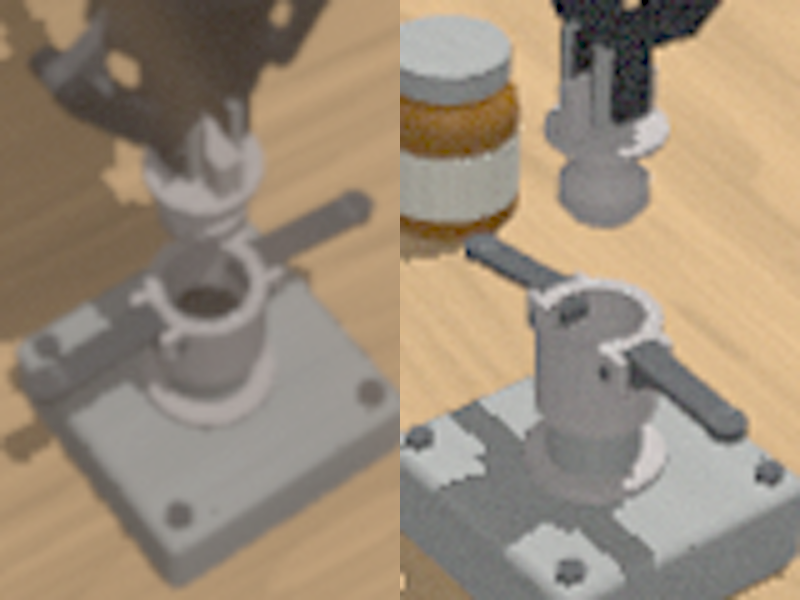

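Scene crop: flange spans columns 145–265 and rim about 147–268. Side crop: flange spans 545–669 and rim 535–660. I'll measure these edges numerically by saturation.

```bash
python3 - <<'E'
from h import *
for n,x0,y0 in(("scene",214,140),("side",217,129)):
    c=load(n+"3.npy"); h=cv2.cvtColor(c["img"],cv2.COLOR_RGB2HSV)
    for rows,lab in(((22,48),"upper"),((48,70),"rim")):
        print(n,lab)
        for r in range(*rows,1):
            s=h[y0+r,x0+15:x0+68,1]; print(y0+r," ".join("#" if v<70 else "." for v in s).replace(" ",""))
    print(np.round(proj(c,[.5635,-.0185,.2055]),1),np.round(proj(c,[.564,-.0177,.119]),1))
E
```

```text
scene upper
162 ......#.......#................###...................
163 .........................###...###...................
164 ........................#####..###...................
165 ..........#............#######.###...................
166 .......................#######.####..................
167 ......................##############.................
168 ......................##############.................
169 ...............#.....################................
170 ..............###...#################................
171 ..............###...#.###############................
172 ..............####....###############................
173 ..............######..###############................
174 ..............#######################................
175 ..............#######################................
176 ..............#######################................
177 ...............#####################.................
178 ...............#####################.................
179 ................###################..................
180 .................#################......
[... 3865 characters left out ...]
###############...................
188 ...........########################..................
189 ...........#########################.................
190 ...........##########################................
191 ...........##########################................
192 ...........###########################...............
193 ...........###########################...............
194 ...........##########################................
195 ............##########################...............
196 ............###########################..............
197 ............###########################..............
198 ............###########################..............
[258.3 154.4] [256.9 191.4]
```

```bash
python3 st.py "[.564,-.0180,.1600]"
```

```text
t 6.1 tcp [ 0.5628 -0.0178  0.2118] tooly yaw 94.56194629753443 tilt 0.05869594449902539 F [-0.   0.  -1.8] T [ 0.06  0.02 -0.02] w 0.12438220690418611
shift units to target [-0.0024 -0.0007  0.1035] q6 -1.7264462522635424
```

Call:
{"op": "step_arm", "data": {
  "series": [
    {"x": -0.002,"y": 0,"z": 0.05,"ax": 0,"ay": 0,"az": 0,"grip": 1},
    {"x": -0.002,"y": 0,"z": 0.09,"ax": 0,"ay": 0,"az": 0,"grip": 1},
    {"x": -0.002,"y": 0,"z": 0.1,"ax": 0,"ay": 0,"az": 0,"grip": 1},
    {"x": -0.002,"y": 0,"z": 0.104,"ax": 0,"ay": 0,"az": 0,"grip": 1},
    {"x": -0.002,"y": 0,"z": 0.107,"ax": 0,"ay": 0,"az": 0,"grip": 1},
    {"x": -0.002,"y": 0,"z": 0.11,"ax": 0,"ay": 0,"az": 0,"grip": 1}
  ]
}}

```text
time: 6.7
tool_pos: [0.5653, -0.0185, 0.1585]
tcp_rot: [-0.124, 3.137, -0.0]
wrist_force: [0.4, -0.5, -0.8]
width: 0.125
grip_force: 59.5
```

Call:
{"op": "step_arm", "data": {
  "series": [
    {"x": 0,"y": 0,"z": 0.003,"ax": 0,"ay": 0,"az": 0,"grip": 1},
    {"x": 0,"y": 0,"z": 0.006,"ax": 0,"ay": 0,"az": 0,"grip": 1},
    {"x": 0,"y": 0,"z": 0.009,"ax": 0,"ay": 0,"az": 0,"grip": 1}
  ]
}}

```text
time: 7.0
tool_pos: [0.5651, -0.0187, 0.156]
tcp_rot: [-0.123, 3.137, -0.0]
wrist_force: [-8.2, 0.8, 18.8]
width: 0.122
grip_force: 62.3
```

```bash
python3 st.py "[.564,-.0180,.1345]"
```

```text
t 7.0 tcp [ 0.5651 -0.0187  0.156 ] tooly yaw 94.49110405018548 tilt 0.09680628186125241 F [-8.2  0.8 18.8] T [ 0.13  1.37 -0.01] w 0.12202163538661027
shift units to target [0.0021 0.0016 0.043 ] q6 -1.7264638293848562
```

Touching the taper on the +x side (Fx −8 N). I'll back off slightly and shift −x.

Call:
{"op": "step_arm", "data": {
  "series": [
    {"x": 0.002,"y": 0,"z": -0.004,"ax": 0,"ay": 0,"az": 0,"grip": 1},
    {"x": 0.004,"y": 0,"z": -0.004,"ax": 0,"ay": 0,"az": 0,"grip": 1},
    {"x": 0.004,"y": 0,"z": -0.001,"ax": 0,"ay": 0,"az": 0,"grip": 1},
    {"x": 0.004,"y": 0,"z": 0.002,"ax": 0,"ay": 0,"az": 0,"grip": 1}
  ]
}}

```text
time: 7.4
tool_pos: [0.5621, -0.0189, 0.1512]
tcp_rot: [0.123, -3.139, -0.0]
wrist_force: [0.0, -0.6, -1.6]
width: 0.125
grip_force: 59.6
```

Free and inside the bore. Continuing down.

Call:
{"op": "step_arm", "data": {
  "series": [
    {"x": 0,"y": 0,"z": 0.004,"ax": 0,"ay": 0,"az": 0,"grip": 1},
    {"x": 0,"y": 0,"z": 0.008,"ax": 0,"ay": 0,"az": 0,"grip": 1},
    {"x": 0,"y": 0,"z": 0.012,"ax": 0,"ay": 0,"az": 0,"grip": 1},
    {"x": 0,"y": 0,"z": 0.016,"ax": 0,"ay": 0,"az": 0,"grip": 1},
    {"x": 0,"y": 0,"z": 0.016,"ax": 0,"ay": 0,"az": 0,"grip": 1}
  ]
}}

```text
time: 7.9
tool_pos: [0.562, -0.0188, 0.1432]
tcp_rot: [0.123, -3.138, -0.0]
wrist_force: [0.4, 0.2, -1.6]
width: 0.125
grip_force: 59.5
```

Call:
{"op": "step_arm", "data": {
  "series": [
    {"x": 0,"y": 0,"z": 0.004,"ax": 0,"ay": 0,"az": 0,"grip": 1},
    {"x": 0,"y": 0,"z": 0.008,"ax": 0,"ay": 0,"az": 0,"grip": 1},
    {"x": 0,"y": 0,"z": 0.012,"ax": 0,"ay": 0,"az": 0,"grip": 1},
    {"x": 0,"y": 0,"z": 0.014,"ax": 0,"ay": 0,"az": 0,"grip": 1},
    {"x": 0,"y": 0,"z": 0.014,"ax": 0,"ay": 0,"az": 0,"grip": 1}
  ]
}}

```text
time: 8.4
tool_pos: [0.5622, -0.0188, 0.1365]
tcp_rot: [0.123, -3.139, -0.0]
wrist_force: [0.4, -1.2, -1.2]
width: 0.123
grip_force: 59.5
```

Call:
{"op": "step_arm", "data": {
  "series": [
    {"x": 0,"y": 0,"z": 0.004,"ax": 0,"ay": 0,"az": 0,"grip": 1},
    {"x": 0,"y": 0,"z": 0.008,"ax": 0,"ay": 0,"az": 0,"grip": 1},
    {"x": 0,"y": 0,"z": 0.012,"ax": 0,"ay": 0,"az": 0,"grip": 1},
    {"x": 0,"y": 0,"z": 0.012,"ax": 0,"ay": 0,"az": 0,"grip": 1}
  ],
  "force": 100
}}

```text
time: 8.8
tool_pos: [0.5629, -0.0189, 0.1322]
tcp_rot: [-0.123, 3.138, -0.0]
wrist_force: [-2.9, 0.1, 4.7]
width: 0.116
grip_force: 102.9
```

Call:
{"op": "step_arm", "data": {
  "series": [
    {"x": 0,"y": 0,"z": 0.002,"ax": 0,"ay": 0,"az": 0,"grip": 1},
    {"x": 0,"y": 0,"z": 0.004,"ax": 0,"ay": 0,"az": 0,"grip": 1},
    {"x": 0,"y": 0,"z": 0.006,"ax": 0,"ay": 0,"az": 0,"grip": 1},
    {"x": 0,"y": 0,"z": 0.006,"ax": 0,"ay": 0,"az": 0,"grip": 1}
  ]
}}

```text
time: 9.2
tool_pos: [0.5629, -0.0189, 0.1301]
tcp_rot: [-0.123, 3.138, -0.0]
wrist_force: [-5.0, -0.1, 8.5]
width: 0.108
grip_force: 103.4
```

Call:
{"op": "step_arm", "data": {
  "series": [
    {"x": 0.001,"y": 0,"z": 0.002,"ax": 0,"ay": 0,"az": 0,"grip": 1},
    {"x": 0.001,"y": 0,"z": 0.004,"ax": 0,"ay": 0,"az": 0,"grip": 1},
    {"x": 0.001,"y": 0,"z": 0.006,"ax": 0,"ay": 0,"az": 0,"grip": 1},
    {"x": 0.001,"y": 0,"z": 0.006,"ax": 0,"ay": 0,"az": 0,"grip": 1}
  ]
}}

```text
time: 9.6
tool_pos: [0.563, -0.0189, 0.128]
tcp_rot: [-0.123, 3.137, -0.0]
wrist_force: [-5.2, 0.6, 12.7]
width: 0.116
grip_force: 103.9
```

Call:
{"op": "step_arm", "data": {
  "series": [
    {"x": 0,"y": 0,"z": 0.002,"ax": 0,"ay": 0,"az": 0,"grip": 1},
    {"x": 0,"y": 0,"z": 0.003,"ax": 0,"ay": 0,"az": 0,"grip": 1},
    {"x": 0,"y": 0,"z": 0.004,"ax": 0,"ay": 0,"az": 0,"grip": 1},
    {"x": 0,"y": 0,"z": 0.004,"ax": 0,"ay": 0,"az": 0,"grip": 1}
  ]
}}

```text
time: 10.0
tool_pos: [0.563, -0.0189, 0.1268]
tcp_rot: [-0.123, 3.137, -0.0]
wrist_force: [-7.1, 0.2, 18.2]
width: 0.109
grip_force: 104.6
```

Call:
{"op": "step_arm", "data": {
  "series": [
    {"x": 0.001,"y": 0,"z": 0.001,"ax": 0,"ay": 0,"az": 0,"grip": 1},
    {"x": 0.001,"y": 0,"z": 0.002,"ax": 0,"ay": 0,"az": 0,"grip": 1},
    {"x": 0.001,"y": 0,"z": 0.003,"ax": 0,"ay": 0,"az": 0,"grip": 1},
    {"x": 0.001,"y": 0,"z": 0.003,"ax": 0,"ay": 0,"az": 0,"grip": 1},
    {"x": 0.001,"y": 0,"z": 0.003,"ax": 0,"ay": 0,"az": 0,"grip": 1}
  ]
}}

```text
time: 10.5
tool_pos: [0.563, -0.0189, 0.1268]
tcp_rot: [-0.123, 3.136, -0.0]
wrist_force: [-9.3, 0.7, 24.7]
width: 0.111
grip_force: 105.5
```

```bash
python3 st.py "[.563,-.0180,.1265]"; python3 - <<'E'
from h import *
g=lambda im: np.clip(255*(im/255.)**.6,0,255).astype(np.uint8)
c=imaging.read_camera("side"); m=proj(c,[.564,-.018,.12]).astype(int)
np.save("side4.npy",c,allow_pickle=True)
s=imaging.read_camera("scene"); k=proj(s,[.564,-.018,.12]).astype(int)
f=lambda im,m: cv2.resize(im[m[1]-45:m[1]+45,m[0]-30:m[0]+30],(400,600),interpolation=cv2.INTER_CUBIC)
cv2.imwrite("pics/m4.png",g(np.hstack([f(s["img"],k),f(c["img"],m)]))[:,:,::-1])
E
```

```text
t 10.5 tcp [ 0.563  -0.0189  0.1268] tooly yaw 94.50176220871369 tilt 0.2106030150517025 F [-9.3  0.7 24.7] T [ 0.25  1.74 -0.  ] w 0.11122923047441828
shift units to target [-0.      0.0019  0.0006] q6 -1.7273466874786516
```

View pics/m4.png

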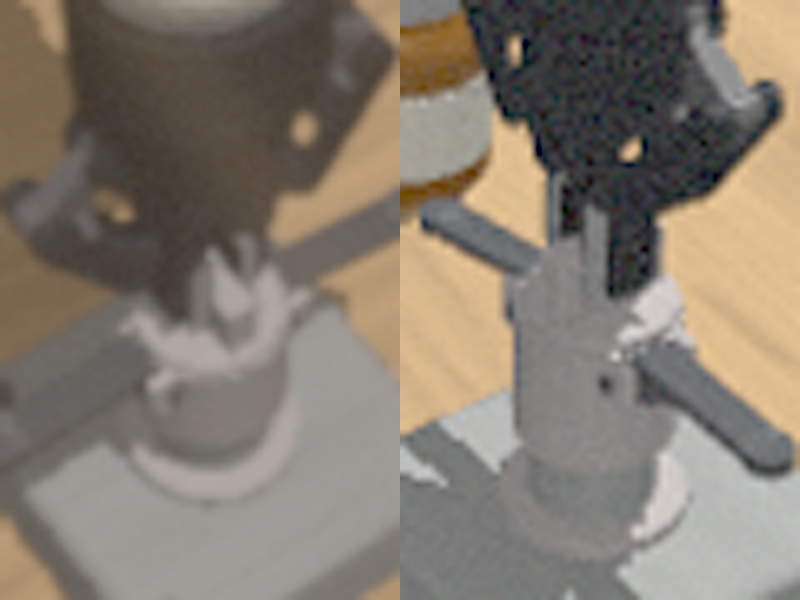

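The plug is seated with the flange on the rim and both arms still open. I'll release it, staying in place with the fingers lined up with the arms.

Call:
{"op": "step_arm", "data": {
  "series": [
    {"x": 0,"y": 0,"z": 0,"ax": 0,"ay": 0,"az": 0,"grip": 1},
    {"x": 0,"y": 0,"z": -0.003,"ax": 0,"ay": 0,"az": 0,"grip": -1},
    {"x": 0,"y": 0,"z": -0.003,"ax": 0,"ay": 0,"az": 0,"grip": -1},
    {"x": 0,"y": 0,"z": -0.003,"ax": 0,"ay": 0,"az": 0,"grip": -1},
    {"x": 0,"y": 0,"z": -0.003,"ax": 0,"ay": 0,"az": 0,"grip": -1},
    {"x": 0,"y": 0,"z": -0.003,"ax": 0,"ay": 0,"az": 0,"grip": -1},
    {"x": 0,"y": 0,"z": -0.003,"ax": 0,"ay": 0,"az": 0,"grip": -1},
    {"x": 0,"y": 0,"z": -0.003,"ax": 0,"ay": 0,"az": 0,"grip": -1},
    {"x": 0,"y": 0,"z": -0.003,"ax": 0,"ay": 0,"az": 0,"grip": -1}
  ],
  "force": 20
}}

```text
time: 11.5
tool_pos: [0.5613, -0.0189, 0.1226]
tcp_rot: [0.123, -3.139, -0.0]
wrist_force: [0.7, -0.2, 0.0]
width: 0.994
grip_force: 0.0
```

```bash
python3 st.py "[.563,-.0185,.086]"; python3 - <<'E'
from h import *
c=imaging.read_camera("wrist"); np.save("wrist5.npy",c,allow_pickle=True)
s=imaging.read_camera("side")
o=np.hstack([cv2.resize(c["img"][100:,60:452],(483,350)),cv2.resize(s["img"][120:270,190:325],(315,350))])
cv2.imwrite("pics/m5.png",np.clip(255*(o/255.)**.6,0,255).astype(np.uint8)[:,:,::-1])
E
```

```text
t 11.5 tcp [ 0.5613 -0.0189  0.1226] tooly yaw 94.50152753979685 tilt 0.015819291164704236 F [ 0.7 -0.2  0. ] T [-0.01  0.07 -0.03] w 0.9939369203622921
shift units to target [-0.0034  0.0005  0.0732] q6 -1.7273398013360262
```

View pics/m5.png

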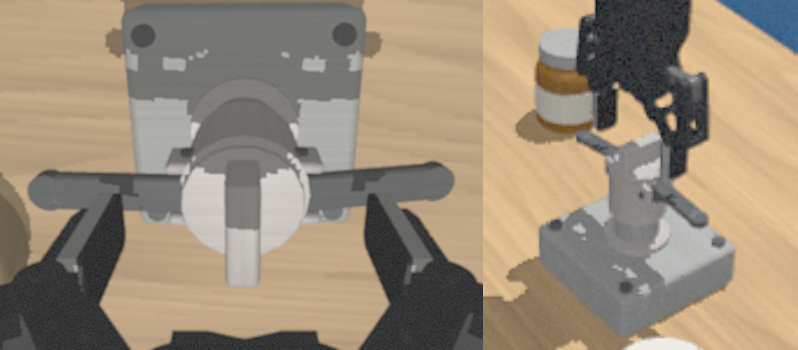

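Plug released in the coupler, with the open fingers above both arms. Now lowering slowly.

Call:
{"op": "step_arm", "data": {
  "series": [
    {"x": -0.004,"y": 0,"z": 0.01,"ax": 0,"ay": 0,"az": 0,"grip": -1},
    {"x": -0.004,"y": 0,"z": 0.02,"ax": 0,"ay": 0,"az": 0,"grip": -1},
    {"x": -0.004,"y": 0,"z": 0.03,"ax": 0,"ay": 0,"az": 0,"grip": -1},
    {"x": -0.004,"y": 0,"z": 0.03,"ax": 0,"ay": 0,"az": 0,"grip": -1}
  ]
}}

```text
time: 12.0
tool_pos: [0.5624, -0.0187, 0.1064]
tcp_rot: [0.123, -3.137, -0.0]
wrist_force: [-0.6, 0.8, -0.5]
width: 1.004
grip_force: 0.0
```

Call:
{"op": "step_arm", "data": {
  "series": [
    {"x": 0,"y": 0,"z": 0.003,"ax": 0,"ay": 0,"az": 0,"grip": -1},
    {"x": 0,"y": 0,"z": 0.006,"ax": 0,"ay": 0,"az": 0,"grip": -1},
    {"x": 0,"y": 0,"z": 0.009,"ax": 0,"ay": 0,"az": 0,"grip": -1}
  ]
}}

```text
time: 12.3
tool_pos: [0.5636, -0.0191, 0.1038]
tcp_rot: [-0.124, 3.139, -0.001]
wrist_force: [-2.5, -1.9, 3.3]
width: 0.999
grip_force: 1.8
```

Call:
{"op": "step_arm", "data": {
  "series": [
    {"x": 0,"y": 0,"z": 0.003,"ax": 0,"ay": 0,"az": 0,"grip": -1},
    {"x": 0,"y": 0,"z": 0.006,"ax": 0,"ay": 0,"az": 0,"grip": -1},
    {"x": 0,"y": 0,"z": 0.009,"ax": 0,"ay": 0,"az": 0,"grip": -1}
  ]
}}

```text
time: 12.6
tool_pos: [0.5639, -0.019, 0.1001]
tcp_rot: [-0.123, 3.138, -0.001]
wrist_force: [-4.1, -1.5, 8.0]
width: 0.996
grip_force: 5.4
```

Contact; forces are low. Continuing.

Call:
{"op": "step_arm", "data": {
  "series": [
    {"x": 0,"y": 0,"z": 0.003,"ax": 0,"ay": 0,"az": 0,"grip": -1},
    {"x": 0,"y": 0,"z": 0.006,"ax": 0,"ay": 0,"az": 0,"grip": -1},
    {"x": 0,"y": 0,"z": 0.009,"ax": 0,"ay": 0,"az": 0,"grip": -1}
  ]
}}

```text
time: 12.9
tool_pos: [0.5639, -0.0188, 0.0954]
tcp_rot: [-0.124, 3.138, -0.0]
wrist_force: [-3.0, -0.3, 5.4]
width: 1.003
grip_force: 5.3
```

Call:
{"op": "step_arm", "data": {
  "series": [
    {"x": 0,"y": 0,"z": 0.003,"ax": 0,"ay": 0,"az": 0,"grip": -1},
    {"x": 0,"y": 0,"z": 0.006,"ax": 0,"ay": 0,"az": 0,"grip": -1},
    {"x": 0,"y": 0,"z": 0.009,"ax": 0,"ay": 0,"az": 0,"grip": -1}
  ]
}}

```text
time: 13.2
tool_pos: [0.5641, -0.0188, 0.091]
tcp_rot: [-0.123, 3.138, -0.0]
wrist_force: [-1.5, 0.1, 7.8]
width: 1.003
grip_force: 2.9
```

Call:
{"op": "step_arm", "data": {
  "series": [
    {"x": 0,"y": 0,"z": 0.003,"ax": 0,"ay": 0,"az": 0,"grip": -1},
    {"x": 0,"y": 0,"z": 0.006,"ax": 0,"ay": 0,"az": 0,"grip": -1}
  ]
}}

```text
time: 13.4
tool_pos: [0.5646, -0.0188, 0.0885]
tcp_rot: [-0.123, 3.137, -0.0]
wrist_force: [-2.3, -0.1, 9.9]
width: 0.997
grip_force: 3.8
```

Call:
{"op": "step_arm", "data": {
  "series": [
    {"x": 0,"y": 0,"z": 0.003,"ax": 0,"ay": 0,"az": 0,"grip": -1},
    {"x": 0,"y": 0,"z": 0.006,"ax": 0,"ay": 0,"az": 0,"grip": -1},
    {"x": 0,"y": 0,"z": 0.009,"ax": 0,"ay": 0,"az": 0,"grip": -1}
  ]
}}

```text
time: 13.7
tool_pos: [0.5654, -0.0189, 0.0849]
tcp_rot: [-0.123, 3.135, -0.001]
wrist_force: [-3.0, -0.5, 13.1]
width: 1.001
grip_force: 5.6
```

Call:
{"op": "step_arm", "data": {
  "series": [
    {"x": 0,"y": 0,"z": 0.003,"ax": 0,"ay": 0,"az": 0,"grip": -1},
    {"x": 0,"y": 0,"z": 0.006,"ax": 0,"ay": 0,"az": 0,"grip": -1}
  ]
}}

```text
time: 13.9
tool_pos: [0.566, -0.019, 0.0824]
tcp_rot: [-0.123, 3.134, -0.001]
wrist_force: [-2.5, -1.4, 13.4]
width: 1.0
grip_force: 5.9
```

```bash
python3 st.py "[.563,-.0185,.08]"; python3 - <<'E'
from h import *
c=imaging.read_camera("wrist")
s=imaging.read_camera("side")
o=np.hstack([cv2.resize(c["img"][100:,60:452],(392,284)),cv2.resize(s["img"][140:260,190:325],(320,284))])
cv2.imwrite("pics/m6.png",np.clip(255*(o/255.)**.6,0,255).astype(np.uint8)[:,:,::-1])
E
```

```text
t 13.9 tcp [ 0.566  -0.019   0.0824] tooly yaw 94.49892065796739 tilt 0.306383999915732 F [-2.5 -1.4 13.4] T [-0.11  0.37  0.  ] w 1.0004140553544816
shift units to target [0.0058 0.0014 0.0049] q6 -1.726840917140555
```

View pics/m6.png

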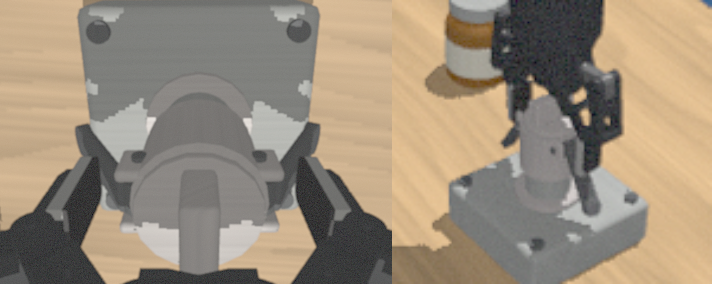

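Both arms are at about 1 rad and symmetric, and the body is clear of the plug. Now closing the fingers gently on both.

Call:
{"op": "step_arm", "data": {
  "series": [
    {"x": 0,"y": 0,"z": 0,"ax": 0,"ay": 0,"az": 0,"grip": -0.9},
    {"x": 0,"y": 0,"z": 0,"ax": 0,"ay": 0,"az": 0,"grip": -0.8},
    {"x": 0,"y": 0,"z": 0,"ax": 0,"ay": 0,"az": 0,"grip": -0.7},
    {"x": 0,"y": 0,"z": 0,"ax": 0,"ay": 0,"az": 0,"grip": -0.7},
    {"x": 0,"y": 0,"z": 0,"ax": 0,"ay": 0,"az": 0,"grip": -0.7}
  ],
  "force": 22
}}

```text
time: 14.5
tool_pos: [0.563, -0.0186, 0.0788]
tcp_rot: [0.123, -3.138, -0.0]
wrist_force: [1.2, -0.6, 2.5]
width: 0.849
grip_force: 1.5
```

Call:
{"op": "step_arm", "data": {
  "series": [
    {"x": 0,"y": 0,"z": 0,"ax": 0,"ay": 0,"az": 0,"grip": -0.6},
    {"x": 0,"y": 0,"z": 0,"ax": 0,"ay": 0,"az": 0,"grip": -0.5},
    {"x": 0,"y": 0,"z": 0,"ax": 0,"ay": 0,"az": 0,"grip": -0.48},
    {"x": 0,"y": 0,"z": 0,"ax": 0,"ay": 0,"az": 0,"grip": -0.48},
    {"x": 0,"y": 0,"z": 0,"ax": 0,"ay": 0,"az": 0,"grip": -0.48}
  ]
}}

```text
time: 15.0
tool_pos: [0.5629, -0.0188, 0.0789]
tcp_rot: [0.123, -3.138, 0.0]
wrist_force: [0.3, -0.3, 0.8]
width: 0.739
grip_force: 21.8
```

Call:
{"op": "step_arm", "data": {
  "series": [
    {"x": 0,"y": 0,"z": 0,"ax": 0,"ay": 0,"az": 0,"grip": -0.3},
    {"x": 0,"y": 0,"z": 0,"ax": 0,"ay": 0,"az": 0,"grip": -0.3},
    {"x": 0,"y": 0,"z": 0,"ax": 0,"ay": 0,"az": 0,"grip": -0.3},
    {"x": 0,"y": 0,"z": 0,"ax": 0,"ay": 0,"az": 0,"grip": -0.3}
  ],
  "force": 26
}}

```text
time: 15.4
tool_pos: [0.5629, -0.0188, 0.0789]
tcp_rot: [0.123, -3.138, 0.0]
wrist_force: [-0.3, -1.5, 0.2]
width: 0.744
grip_force: 28.5
```

Both arms are against their stops. Opening and going up.

Call:
{"op": "step_arm", "data": {
  "series": [
    {"x": 0,"y": 0,"z": 0,"ax": 0,"ay": 0,"az": 0,"grip": -1},
    {"x": 0,"y": 0,"z": 0,"ax": 0,"ay": 0,"az": 0,"grip": -1},
    {"x": 0,"y": 0,"z": 0,"ax": 0,"ay": 0,"az": 0,"grip": -1},
    {"x": 0,"y": 0,"z": 0,"ax": 0,"ay": 0,"az": 0,"grip": -1},
    {"x": 0,"y": 0,"z": 0,"ax": 0,"ay": 0,"az": 0,"grip": -1},
    {"x": 0,"y": 0,"z": -0.05,"ax": 0,"ay": 0,"az": 0,"grip": -1},
    {"x": 0,"y": 0,"z": -0.13,"ax": 0,"ay": 0,"az": 0,"grip": -1},
    {"x": 0,"y": 0,"z": -0.22,"ax": 0,"ay": 0,"az": 0,"grip": -1},
    {"x": 0,"y": 0,"z": -0.3,"ax": 0,"ay": 0,"az": 0,"grip": -1},
    {"x": 0,"y": 0,"z": -0.34,"ax": 0,"ay": 0,"az": 0,"grip": -1},
    {"x": 0,"y": 0,"z": -0.34,"ax": 0,"ay": 0,"az": 0,"grip": -1},
    {"x": 0,"y": 0,"z": -0.34,"ax": 0,"ay": 0,"az": 0,"grip": -1}
  ]
}}

```text
time: 16.6
tool_pos: [0.5633, -0.0187, 0.2493]
tcp_rot: [-0.123, 3.139, -0.0]
wrist_force: [-0.8, -0.1, -0.8]
width: 1.002
grip_force: 0.0
```

```bash
python3 - <<'E'
from h import *
c=imaging.read_camera("wrist")
s=imaging.read_camera("side")
m=proj(c,[.564,-.018,.1]).astype(int)
o=np.hstack([cv2.resize(c["img"][m[1]-60:m[1]+60,m[0]-60:m[0]+60],(400,400)),cv2.resize(s["img"][160:260,210:310],(400,400))])
cv2.imwrite("pics/m7.png",np.clip(255*(o/255.)**.6,0,255).astype(np.uint8)[:,:,::-1])
E
```

```text
(no output)
```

View pics/m7.png

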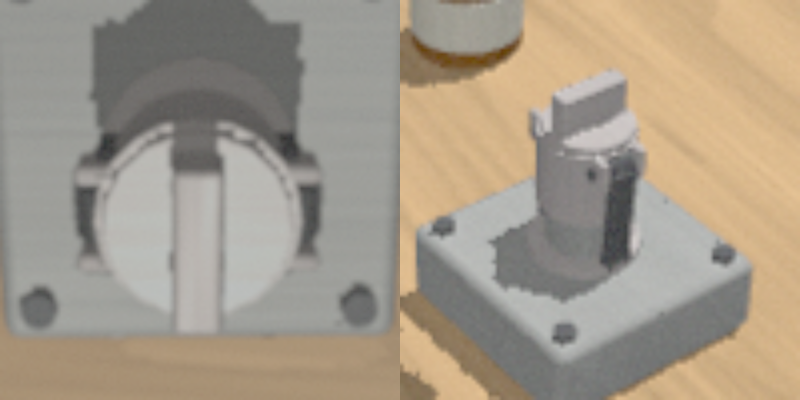

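The picture shows both arms hanging straight down (side crop about (620,215), and both edges of the wrist crop). The plug is flush and upright, and the gripper is clear.

```bash
python3 -c "
from workcell import bot
print(bot.finish_job())"
```

```text
the job is handed in; nothing more can be done
None
```

I pressed the plug home while the arms were still open, then closed both cam arms together until they hung straight down. In the last pictures the plug sits flush and upright with the gripper clear, and I've handed the job in at about 17 s (no verdict was returned).

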